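# Load the dry bath with heating blocks

### The job

Load the dry-bath heater: the aluminium blocks standing on end in front of the low steel step are not to be lifted while they stand, so slide each against the step and push it over the step's edge so that it lies on the rubber mat with its wells up, then lay it flat and square in a free pocket of the heater, wells still up. When every block is fully seated, press the start button fully and let it spring back; do not disturb the glass beaker and the red pipette bulb.

Things in the scene. Friction and masses are not known exactly. Their poses are not given: they have to be found in the camera images.
- block_a: Aluminium block, 0.4 to 0.85 kg, 88 x 62 x 58 mm, eight medium round wells (2 x 4) in one 62 x 88 face. Starts on end on the worktop before the step, wells to the robot, plain face 8 to 20 mm from the step. Origin: centre of the end it stands on; z along its length (up at first), x out of the well face, y across the 62 mm width. Lies right when x is up. May be absent.
- block_a_mid (a point): Centre of block_a, 44 mm along its z from its origin. Axes as the block's.
- block_b: Aluminium block, 0.4 to 0.85 kg, 88 x 62 x 58 mm, fifteen small wells (3 x 5) in one 62 x 88 face. Starts on end on the worktop before the step, wells to the robot, plain face 8 to 20 mm from the step. Origin: centre of the end it stands on; z along its length (up at first), x out of the well face, y across the 62 mm width. Lies right when x is up. May be absent.
- block_b_mid (a point): Centre of block_b, 44 mm along its z from its origin. Axes as the block's.
- block_c: Aluminium block, 0.4 to 0.85 kg, 88 x 62 x 58 mm, three large wells in a row in one 62 x 88 face. Starts on end on the worktop before the step, wells to the robot, plain face 8 to 20 mm from the step. Origin: centre of the end it stands on; z along its length (up at first), x out of the well face, y across the 62 mm width. Lies right when x is up. May be absent.
- block_c_mid (a point): Centre of block_c, 44 mm along its z from its origin. Axes as the block's.
- step: Fixed steel plate with rubber mat, 110 mm deep (x) by 260 mm (y), top 12 mm above the worktop. Origin: centre of underside; x away from the robot. Its front edge, x = -55 mm, is the fence. Blocks stand along it about 90 mm apart. Friction 0.45 to 0.65: pushed near its top a block tips rather than slides; held against the fence, it pivots over the edge onto the plate.
- heater: Dry-bath heater, fixed, 190 mm deep (x) by 290 mm wide (y), with an aluminium top plate 40 mm above the worktop with three like rectangular pockets, and a white control strip along the front. Origin: centre of its underside; x points away from the robot, y to its left.
- pocket_1 (a point): Centre of the floor of pocket 1, 25 mm in x and 94 mm in y from the heater's origin, 24 mm above the worktop. Axes as the heater's. The pocket is 92 mm long (x), 66 mm wide (y), 16 mm deep with a small bevel round its mouth; a block lies along x, either way round, 42 mm proud. Any block fits.
- pocket_2 (a point): Centre of the floor of pocket 2, 25 mm in x and 0 mm in y from the heater's origin, 24 mm above the worktop. Axes as the heater's. The pocket is 92 mm long (x), 66 mm wide (y), 16 mm deep with a small bevel round its mouth; a block lies along x, either way round, 42 mm proud. Any block fits.
- pocket_3 (a point): Centre of the floor of pocket 3, 25 mm in x and -94 mm in y from the heater's origin, 24 mm above the worktop. Axes as the heater's. The pocket is 92 mm long (x), 66 mm wide (y), 16 mm deep with a small bevel round its mouth; a block lies along x, either way round, 42 mm proud. Any block fits.
- start (a joint): Round start button in the middle of the heater's control strip; 0 released, 0.006 (m) fully pressed straight down; springs back; about 5 N to press fully.
- start_top (a point): Centre of the top face of the start button (24 mm diameter).
- beaker: Small glass beaker, 52 x 58 x 59 mm, standing between step and heater; a bystander. Origin: centre of its underside.
- bulb: Red pipette bulb, 53 mm diameter, 80 mm tall, standing near the tube rack; a bystander. Origin: centre of its underside.
Mind the look-alikes: they are no part of the job. What is shaped like the block_c but turquoise is not meant.

How it is judged:
On the way, in this order (a step that is already met when the one before it is completed fails the run):
1. a block lies on the step, wells up (((angle between block_a's own x axis and vertical below 0.12 rad and x of block_a_mid in the frame of step between -0.06 and 0.06 m and y of block_a_mid in the frame of step between -0.14 and 0.14 m and height (world z) of block_a_mid below 0.052 m and contact force between block_a and step above 1 N and linear speed of block_a below 0.05 m/s) or (angle between block_b's own x axis and vertical below 0.12 rad and x of block_b_mid in the frame of step between -0.06 and 0.06 m and y of block_b_mid in the frame of step between -0.14 and 0.14 m and height (world z) of block_b_mid below 0.052 m and contact force between block_b and step above 1 N and linear speed of block_b below 0.05 m/s) or (angle between block_c's own x axis and vertical below 0.12 rad and x of block_c_mid in the frame of step between -0.06 and 0.06 m and y of block_c_mid in the frame of step between -0.14 and 0.14 m and height (world z) of block_c_mid below 0.052 m and contact force between block_c and step above 1 N and linear speed of block_c below 0.05 m/s))), for 0.2 s.
2. every block is seated flat and square in a pocket, wells up (((horizontal distance between block_a_mid and pocket_1 below 0.006 m and z of block_a_mid in the frame of pocket_1 below 0.0315 m and angle between block_a's own x axis and vertical below 0.06 rad and angle between the z axis of block_a and the x axis of heater, either way round below 0.08 rad) or (horizontal distance between block_a_mid and pocket_2 below 0.006 m and z of block_a_mid in the frame of pocket_2 below 0.0315 m and angle between block_a's own x axis and vertical below 0.06 rad and angle between the z axis of block_a and the x axis of heater, either way round below 0.08 rad) or (horizontal distance between block_a_mid and pocket_3 below 0.006 m and z of block_a_mid in the frame of pocket_3 below 0.0315 m and angle between block_a's own x axis and vertical below 0.06 rad and angle between the z axis of block_a and the x axis of heater, either way round below 0.08 rad)) and ((horizontal distance between block_b_mid and pocket_1 below 0.006 m and z of block_b_mid in the frame of pocket_1 below 0.0315 m and angle between block_b's own x axis and vertical below 0.06 rad and angle between the z axis of block_b and the x axis of heater, either way round below 0.08 rad) or (horizontal distance between block_b_mid and pocket_2 below 0.006 m and z of block_b_mid in the frame of pocket_2 below 0.0315 m and angle between block_b's own x axis and vertical below 0.06 rad and angle between the z axis of block_b and the x axis of heater, either way round below 0.08 rad) or (horizontal distance between block_b_mid and pocket_3 below 0.006 m and z of block_b_mid in the frame of pocket_3 below 0.0315 m and angle between block_b's own x axis and vertical below 0.06 rad and angle between the z axis of block_b and the x axis of heater, either way round below 0.08 rad)) and ((horizontal distance between block_c_mid and pocket_1 below 0.006 m and z of block_c_mid in the frame of pocket_1 below 0.0315 m and angle between block_c's own x axis and vertical below 0.06 rad and angle between the z axis of block_c and the x axis of heater, either way round below 0.08 rad) or (horizontal distance between block_c_mid and pocket_2 below 0.006 m and z of block_c_mid in the frame of pocket_2 below 0.0315 m and angle between block_c's own x axis and vertical below 0.06 rad and angle between the z axis of block_c and the x axis of heater, either way round below 0.08 rad) or (horizontal distance between block_c_mid and pocket_3 below 0.006 m and z of block_c_mid in the frame of pocket_3 below 0.0315 m and angle between block_c's own x axis and vertical below 0.06 rad and angle between the z axis of block_c and the x axis of heater, either way round below 0.08 rad))), for 0.3 s.
3. the start button is pressed fully, with all blocks seated (all of step 2 and value of joint start above 0.0045 m), for 0.05 s.
At the end, for the whole second after the job is handed in: Every block present lies in a pocket of the heater, wells up (within 0.06 rad), its centre within 6 mm of the pocket's centre and no more than 31.5 mm above the pocket's floor, square to it within 0.08 rad and at rest; the start button has sprung back (all of step 2 and linear speed of each of block_a, block_b, block_c below 0.02 m/s and value of joint start below 0.002 m); the robot touches nothing.
It fails at once if a block is lifted off the worktop while it stands on end ((angle between block_a's own z axis and vertical below 0.9 rad and height (world z) of block_a above 0.045 m) or (angle between block_b's own z axis and vertical below 0.9 rad and height (world z) of block_b above 0.045 m) or (angle between block_c's own z axis and vertical below 0.9 rad and height (world z) of block_c above 0.045 m)).
It fails at once if a block that stands is toppled elsewhere than at the step (its foot more than about 9 cm from the step) ((angle between block_a's own z axis and vertical between 0.45 and 0.7 rad and (x of block_a in the frame of step below -0.17 m or x of block_a in the frame of step above 0.15 m or y of block_a in the frame of step below -0.22 m or y of block_a in the frame of step above 0.22 m)) or (angle between block_b's own z axis and vertical between 0.45 and 0.7 rad and (x of block_b in the frame of step below -0.17 m or x of block_b in the frame of step above 0.15 m or y of block_b in the frame of step below -0.22 m or y of block_b in the frame of step above 0.22 m)) or (angle between block_c's own z axis and vertical between 0.45 and 0.7 rad and (x of block_c in the frame of step below -0.17 m or x of block_c in the frame of step above 0.15 m or y of block_c in the frame of step below -0.22 m or y of block_c in the frame of step above 0.22 m))).
It fails at once if the glass beaker or the pipette bulb is disturbed (moved more than 30 mm or tipped) (distance of any of beaker, bulb from where it was at the start of the episode above 0.03 m or angle between any of beaker, bulb's own z axis and vertical above 0.5 rad).
Of block_a, block_b, block_c only 2 to 3 are there at a start; the rules pass over those that are not, and their reading is None.
At some moment in a run one of block_a, block_b, block_c may be knocked a few centimetres aside while the robot is not near it.
Once in a run the grip may slacken for a moment while it holds something.
It also fails if it takes over 210 s, if anything falls off the work surface, if the arm or the gripper's body presses on something with over 40 N, if the wrist force passes 120 N, or if a joint passes its speed limit or range.

### The arm

A 6-joint arm with a two-finger parallel gripper is mounted at the origin on a cart in front of the work surface, level with it; the furniture and walls round the work are solid. World frame = base frame: x ahead of the robot, y to its left, z up, the work surface at z = 0. Lengths are in m, angles in rad, forces in N, time in s.
With the tool pointing down it reaches from about 0.25 to 0.725 m from the base axis. Payload 9.7 kg.
Tool frame: the origin (TCP) lies midway between the tips of the shut fingers; the grasp point (between the pads) lies 19 mm behind it (grasp_offset is the distance from the TCP to the grasp point, in m); z points along the fingers, y is the line along which they close (so a half turn about z gives the same grasp; the last joint's range is limited). The gripper opens to 85 mm and grips with 20 to 120 N. Pads are 22 mm wide; open, the fingers measure 114 mm over their backs; the gripper's body (76 mm by 85 mm) begins 54 mm behind the grasp point. The pads swing forward as they close: fully open they stand 13 mm farther back than shut.
Start: joints at [-1.268, 0.087, 0.176, 1.66, 0, 1.571], TCP at [0.164, -0.525, 0.231] pointing down, gripper open.
Joint ranges: [-3.13, 3.13], [-0.85, 1.81], [-1.15, 1.24], [-2.2, 2.28], [-1.44, 1.52], [-3.14, 3.14]. Speed limits (rad/s): [2.22, 2.22, 2.57, 3.14, 3.14, 3.14].

### API

Orientations are given as a 3x3 rotation matrix whose columns are the frame's x, y, z axes.
In Python, from plant import move_ptp, move_l, movej, gripper_to, sleep, ik, get_obs, grab_frame, camera_info, IKError, finish_job, search_frame, trace, mark_of, grasp_offset gives the robot as it stands. The module is installed in compiled form; this text tells all that it offers. Calls block until the motion is done:
- move_ptp(position, orientation): joint-space move of the TCP to a pose.
- move_l(position, ori=None, feed=0.15): straight line of the TCP; ori=None keeps the orientation; feed is the mean speed in m/s.
- movej(angles): joint-space move.
- gripper_to(opening): opening from 0.0 (shut) to 1.0 (fully open); the grip force is fixed at half the most; returns when the fingers have stopped.
- sleep(seconds).
- ik(position, orientation): joint angles nearest the present ones, or None.
- get_obs(): the state.
- grab_frame(name): name is "scene" or "top" or "wrist"; returns the picture (400x640x3 uint8, red, green, blue); there is no depth.
- camera_info(name): a dict with "fovy" (degrees; the focal length in pixels is half the picture's height over the tangent of half this angle, whatever the lens; pixels are square), "cx", "cy" (the principal point, pixels), "R" (3x3) and "t" (3): a world point X has camera coordinates R X + t; the wrist camera has in their place "T_tool_cam" (4x4, takes a point from camera to tool coordinates, whose origin is the TCP and whose axes are the flange's). Camera axes: x right, y down, z forward; pixel columns grow to the right and rows downward; lengths in m; the calibration is good to about 2 mm. The wrist camera is an equidistant fisheye: a pixel r from the principal point sees the ray r / f radians off the axis. A picture is of the moment at which its call begins: read the wrist's pose just before it. camera_info takes no time and is no camera call.
A pose or a line that the arm cannot do raises IKError and nothing moves.
- finish_job(): hands the job in; it is judged then, once.
Trained networks look in the newest picture that a camera, given by its name, has taken for a name from the list of things; names that differ only in an ending like _2 or _b are one class to them, and where a whole thing is asked for, a point or a joint stands for the part that bears it (a point fixed in the world has none). Each returns a list of dicts, best first, with "p" (0 to 1); they miss things now and then, are a little off and sometimes report something else, mostly with a low value. They report only what shows in the picture. A call takes as long as a camera call. They do not tell look-alikes from the thing itself.
- search_frame(camera, name): "bbox" ([left, top, right, bottom] in pixels, round what is visible of it).
- trace(camera, name): "mask" (400x640 bool, what is visible of it) and "bbox" ([left, top, right, bottom] in pixels, round what is visible of it).
- mark_of(camera, name): "centre" ([column, row] in pixels: a listed point, or the origin of a listed thing).
The state is a dict: "time": time; "qpos": joint angles; "qd": joint speeds; "tau": joint torques, N m; "eef_pos": TCP position; "tool_rot": TCP orientation; "ft_force": force on the tool from outside, world axes, zero at the start; "moment": the same for the moment, N m; "gripper_width": opening from 0.0 (shut) to 1.0 (fully open); "grip_force": force on a finger pad.
Only numpy, scipy, OpenCV 4.12 (cv2) and the standard library are available. Lean on these libraries where they do the work, as an engineer would, in place of code of your own. Each camera call takes 0.05 s, during which the arm holds its last target. There are 200 camera calls.

## Working session

There is one attempt and no reset: what is moved stays moved. The work goes in short steps, each a Python script; the robot and the scene stay as the last script left them, time stands still between calls to the robot, and variables do not carry over. Pictures are saved under pics/ and viewed, at most 14 in all, crops included, and the job is handed in when it is done.

```bash
mkdir -p pics; cat > h.py <<'E'
import numpy as np, cv2
from plant import *
def pix2z(cam,u,v,z):
    c=camera_info(cam); f=200/np.tan(np.radians(c['fovy'])/2)
    R=np.array(c['R']);t=np.array(c['t'])
    d=R.T@np.array([(u-c['cx'])/f,(v-c['cy'])/f,1]); o=-R.T@t
    return o+d*(z-o[2])/d[2]
def proj(cam,X):
    c=camera_info(cam); f=200/np.tan(np.radians(c['fovy'])/2)
    p=np.array(c['R'])@np.asarray(X,float)+np.array(c['t']); return np.array([c['cx']+f*p[0]/p[2],c['cy']+f*p[1]/p[2]])
def save(cam,name,crop=None,s=1):
    im=grab_frame(cam)
    o=im if crop is None else im[crop[1]:crop[3],crop[0]:crop[2]]
    cv2.imwrite('pics/'+name,cv2.resize(o[:,:,::-1],None,fx=s,fy=s,interpolation=cv2.INTER_CUBIC)); return im
E
python3 - <<'E'
from h import *
np.set_printoptions(precision=4,suppress=True)
for c in ['top','scene']:
    i=camera_info(c); print(c,i['fovy'],i['cx'],i['cy'],-np.array(i['R']).T@i['t'],np.array(i['R'])[2])
    save(c,c+'0.png')
    for n in ['block_a','block_b','block_c','step','heater','start_top','beaker','bulb','pocket_1','pocket_2','pocket_3']:
        r=mark_of(c,n); print(n,[(round(x['p'],2),np.round(x['centre'],1).tolist()) for x in r[:4]])
print(camera_info('wrist')); print(grasp_offset() if callable(grasp_offset) else grasp_offset); print(get_obs())
E
```

```text
top 56.967716893568834 325.2140198978164 196.47044187949302 [ 0.4675 -0.0018  1.0508] [ 0.084  -0.0236 -0.9962]
block_a [(0.96, [195.0, 135.9]), (0.88, [220.9, 244.4]), (0.69, [244.3, 226.5]), (0.66, [187.4, 260.2])]
block_b [(0.96, [195.0, 135.9]), (0.88, [220.9, 244.4]), (0.69, [244.3, 226.5]), (0.66, [187.4, 260.2])]
block_c [(0.96, [195.0, 135.9]), (0.88, [220.9, 244.4]), (0.69, [244.3, 226.5]), (0.66, [187.4, 260.2])]
step [(0.75, [196.8, 219.9])]
heater [(0.62, [417.6, 218.1])]
start_top [(0.58, [408.1, 242.6])]
beaker [(0.75, [301.0, 240.2])]
bulb [(0.83, [281.2, 186.7])]
pocket_1 [(0.83, [451.4, 226.0]), (0.62, [421.3, 213.5]), (0.59, [387.1, 195.8])]
pocket_2 [(0.83, [451.4, 226.0]), (0.62, [421.3, 213.5]), (0.59, [387.1, 195.8])]
pocket_3 [(0.83, [451.4, 226.0]), (0.62, [421.3, 213.5]), (0.59, [387.1, 195.8])]
scene 50.41600298067831 320.97096163298085 196.42661206278 [0.0851 1.0025 0.8112] [ 0.3628 -0.7454 -0.5593]
block_a [(0.78, [322.0, 257.0]), (0.62, [213.1, 261.0]), (0.6, [324.7, 310.8])]
block_b [(0.78, [322.0, 257.0]), (0.62, [213.1, 261.0]), (0.6, [324.7, 310.8])]

[... 636 characters left out ...]
.0799],
       [ 1.    ,  0.0009, -0.0012,  0.0001],
       [ 0.0014, -0.3106,  0.9505, -0.1415],
       [ 0.    ,  0.    ,  0.    ,  1.    ]])}
0.0187
{'time': 1.2, 'qpos': array([-1.268 ,  0.0869,  0.1759,  1.6598,  0.    ,  1.5708]), 'qd': array([-0.001 ,  0.0005, -0.0004, -0.0001,  0.001 , -0.0022]), 'tau': array([ -0.0004, -52.0102,  46.4858,   0.0017,   0.    ,   0.    ]), 'eef_pos': array([ 0.164 , -0.525 ,  0.2313]), 'tool_rot': array([[ 0.9545,  0.2982,  0.    ],
       [ 0.2982, -0.9545, -0.    ],
       [ 0.    ,  0.    , -1.    ]]), 'ft_force': array([ 0.3002, -0.3171, -0.4489]), 'moment': array([-0.0011,  0.0202,  0.0289]), 'grip_force': 0.0, 'gripper_width': 1.0032036390740657}
```

View pics/top0.png

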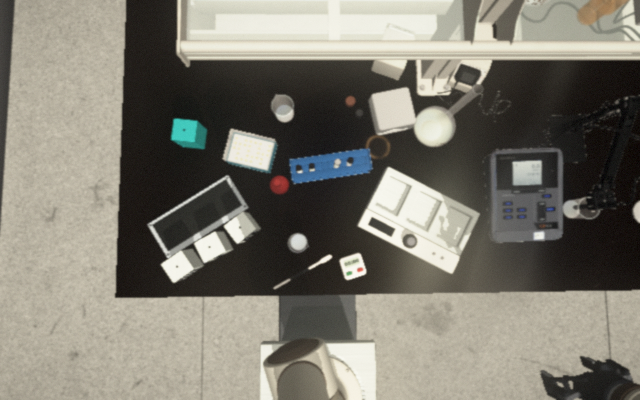

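View pics/scene0.png

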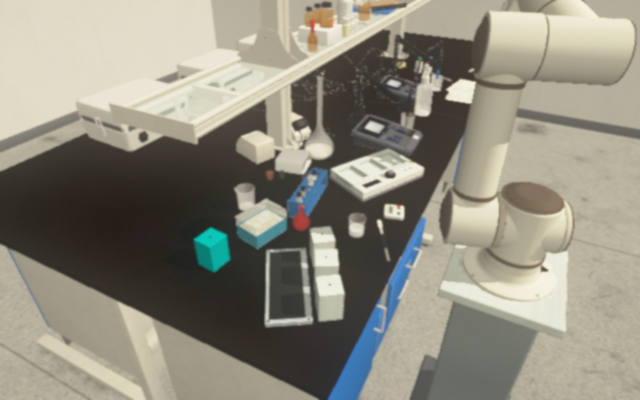

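The top picture shows three standing blocks at (180,266), (212,246) and (241,227) before the step (197,220). The heater is at (418,220) with three empty pockets and its button at (409,241), the beaker at (298,242) and the bulb at (280,185). The look-alikes are the turquoise block at (188,133) and the white boxes at (390,110) and (250,150), none of which I want. Now the numbers and a close look.

```bash
cat >> h.py <<'E'
def rect_at(cam,mask,z):
    cs,_=cv2.findContours(mask.astype(np.uint8),cv2.RETR_EXTERNAL,cv2.CHAIN_APPROX_NONE)
    c=max(cs,key=cv2.contourArea)[:,0]
    P=np.array([pix2z(cam,u,v,z)[:2] for u,v in c]).astype(np.float32)
    return cv2.minAreaRect(P),P
E
python3 - <<'E'
from h import *
np.set_printoptions(precision=4,suppress=True)
im=grab_frame('top')
for n,z in [('step',.012),('heater',.04)]:
    r=trace('top',n)[0]; print(n,r['p'],r['bbox'],rect_at('top',r['mask'],z)[0])
for n,z in [('start_top',.045),('beaker',0),('bulb',0)]:
    u=mark_of('top',n)[0]['centre']; print(n,pix2z('top',*u,z))
for u in mark_of('top','pocket_1')[:3]: print('pk',pix2z('top',*u['centre'],.024))
for r in trace('top','block_a')[:5]:
    print(r['p'],r['bbox'],rect_at('top',r['mask'],.088)[0])
    m=r['mask']; g=im[m].mean(0); print(g)
for u in mark_of('top','block_a')[:5]: print('bl',u['p'],pix2z('top',*u['centre'],0))
im2=cv2.resize(im[160:300,140:320][:,:,::-1],None,fx=4,fy=4,interpolation=cv2.INTER_CUBIC); cv2.imwrite('pics/crop1.png',im2)
E
```

```text
step 0.56 [147.3, 177.7, 249.4, 255.1] ((0.5050743222236633, 0.3288089334964752), (0.11516835540533066, 0.2635919451713562), 31.66554832458496)
heater 0.9 [358.7, 168.3, 475.8, 273.3] ((0.48864293098449707, -0.2811160087585449), (0.2909788191318512, 0.18915574252605438), 62.76849365234375)
start_top [ 0.4223 -0.2533  0.045 ]
beaker [0.4301 0.0486 0.    ]
bulb [0.5842 0.0983 0.    ]
pk [ 0.5027 -0.298   0.024 ]
pk [ 0.4686 -0.3912  0.024 ]
pk [ 0.5531 -0.2013  0.024 ]
0.81 [223.3, 211.5, 260.3, 246.3] ((0.4718811511993408, 0.19185182452201843), (0.06737059354782104, 0.0728333443403244), 38.227413177490234)
[189.744  188.926  177.4054]
0.81 [197.0, 232.6, 232.1, 261.0] ((0.42524290084838867, 0.26368001103401184), (0.06357976049184799, 0.08049409091472626), 26.22820281982422)
[208.2636 207.5543 197.6182]
0.58 [173.1, 115.6, 206.2, 152.0] ((0.7195379137992859, 0.332582026720047), (0.08969743549823761, 0.07369175553321838), 83.38449096679688)
[ 54.9465 164.393  153.7698]
0.56 [161.0, 245.8, 202.4, 283.9] ((0.37683025002479553, 0.3426666855812073), (0.06767242401838303, 0.08977991342544556), 34.5894889831543)
[194.9176 194.1084 184.0632]
bl 0.9 [0.3777 0.3625 0.    ]
bl 0.9 [0.7393 0.3451 0.    ]
bl 0.73 [0.4727 0.1947 0.    ]
```

View pics/crop1.png

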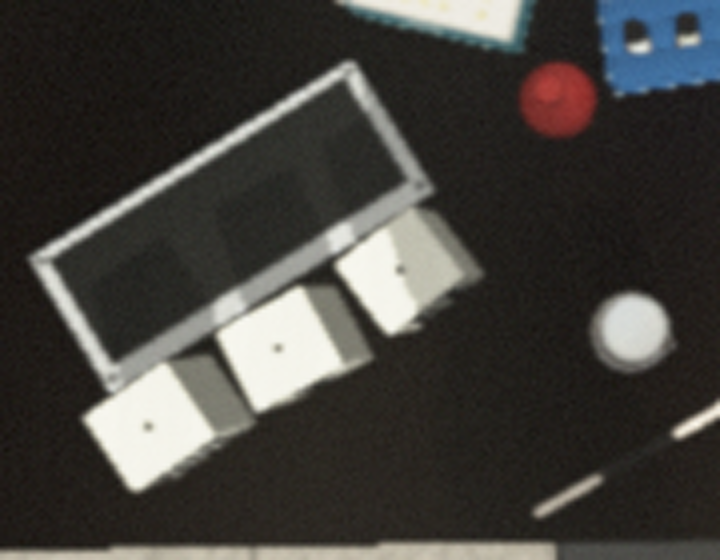

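The crop shows three off-white blocks, with wells facing the robot side. Their top-face corners are legible and the rightmost block is turned a little. Next I compute poses from the corners and look from the wrist above the step.

```bash
cat >> h.py <<'E'
def Rz(a): # tool pointing down, tool x at yaw a
    c,s=np.cos(a),np.sin(a); return np.array([[c,s,0],[s,-c,0],[0,0,-1.]])
def wcam():
    o=get_obs(); T=np.eye(4);T[:3,:3]=o['tool_rot'];T[:3,3]=o['eef_pos']; return T
def wpix(T,u,v,z):
    c=camera_info('wrist'); f=200/np.tan(np.radians(c['fovy'])/2); M=T@c['T_tool_cam']
    dx,dy=u-c['cx'],v-c['cy']; r=np.hypot(dx,dy); th=r/f
    d=M[:3,:3]@np.array([np.sin(th)*dx/max(r,1e-9),np.sin(th)*dy/max(r,1e-9),np.cos(th)]); o=M[:3,3]
    return o+d*(z-o[2])/d[2]
def wproj(T,X):
    c=camera_info('wrist'); f=200/np.tan(np.radians(c['fovy'])/2); M=np.linalg.inv(T@c['T_tool_cam'])
    p=M[:3,:3]@np.asarray(X,float)+M[:3,3]; r=np.hypot(p[0],p[1]); th=np.arctan2(r,p[2])
    return np.array([c['cx'],c['cy']])+f*th*p[:2]/max(r,1e-9)
E
python3 - <<'E'
from h import *
np.set_printoptions(precision=4,suppress=True)
st=[(32,260),(352,62),(433,188),(112,387)]
P=np.array([pix2z('top',140+u/4,160+v/4,.012)[:2] for u,v in st]); print(P,P.mean(0))
for e in (P[0]-P[1],P[3]-P[2],P[0]-P[3],P[1]-P[2]): print(np.linalg.norm(e),np.degrees(np.arctan2(e[1],e[0])))
c=P.mean(0); a=np.radians(31.7); s=np.array([np.cos(a),np.sin(a)]); l=np.array([-s[1],s[0]])
for B in ([(82,418),(167,362),(222,436),(137,492)],[(217,337),(303,286),(345,360),(260,412)],[(335,266),(412,207),(465,274),(392,335)]):
    Q=np.array([pix2z('top',140+u/4,160+v/4,.088)[:2] for u,v in B]); m=Q.mean(0)
    e=Q[0]-Q[1];g=Q[1]-Q[2]; print('blk',m,'in step',(m-c)@s,(m-c)@l,np.linalg.norm(e),np.degrees(np.arctan2(e[1],e[0]))-90,np.linalg.norm(g),np.degrees(np.arctan2(g[1],g[0])))
p=[*(c-0.09*s),.33]
for yaw in (a,a+np.pi,a-np.pi/2,a+np.pi/2): print(yaw,ik(p,Rz(yaw)), ik([*(c-.02*s-.08*l),.05],Rz(yaw)))
E
```

```text
[[0.4803 0.4673]
 [0.6172 0.2476]
 [0.5275 0.1901]
 [0.3921 0.4101]] [0.5043 0.3288]
0.2588669432583248 121.93611992413008
0.2583057888145926 121.60837664164391
0.10507396352179069 32.96791900716808
0.10654273965783342 32.64961211995255
blk [0.372 0.354] in step -0.09924940246076096 0.09093999002232181 0.06348815926936362 33.21992253310411 0.059436368308282014 37.11277150898273
blk [0.4206 0.2726] in step -0.10066274094100265 -0.003815131280893995 0.0632300257496111 30.41732273002326 0.05509324265169026 29.924454170121482
blk [0.4699 0.1964] in step -0.09881182374993819 -0.09460846683371857 0.06203670852212649 37.36457402059682 0.05573367001306209 38.22008489368204
0.5532693728822025 [ 0.5821  0.0573  0.341   1.8545  0.     -3.1128] [ 0.4416  0.177  -0.0746  1.3191  0.      3.0299]
3.694862026471996 [0.5821 0.0573 0.341  1.8545 0.     0.0288] [ 0.4416  0.177  -0.0746  1.3191  0.     -0.1117]
-1.017526953912694 [ 0.5821  0.0573  0.341   1.8545  0.     -1.542 ] [ 0.4416  0.177  -0.0746  1.3191  0.     -1.6825]
2.1240656996770992 [0.5821 0.0573 0.341  1.8545 0.     1.5996] [ 0.4416  0.177  -0.0746  1.3191  0.      1.4591]
```

```bash
cat >> h.py <<'E'
A=np.radians(31.7); C=np.array([.5043,.3288]); S=np.array([np.cos(A),np.sin(A)]); L=np.array([-S[1],S[0]])
def sp(x,y,z): return [*(C+x*S+y*L),z]   # step-frame -> world
def ws(p): d=np.asarray(p)[:2]-C; return np.array([d@S,d@L])
E
python3 - <<'E'
from h import *
move_ptp(sp(-.13,0,.30),Rz(A+np.pi)); gripper_to(0)
T=wcam(); im=save('wrist','w1.png'); print(get_obs()['time'],T)
for r in mark_of('wrist','block_a')[:4]: print(r, ws(wpix(T,*r['centre'],0)))
r=trace('wrist','step'); print(r[0]['bbox'],rect_at('top',r[0]['mask'],0) if 0 else r[0]['p'])
E
```

```text
5.35 [[-8.50772371e-01 -5.25534368e-01 -1.03825412e-05  3.93677143e-01]
 [-5.25534367e-01  8.50772371e-01 -3.61824810e-05  2.60504560e-01]
 [ 2.78483165e-05 -2.53266730e-05 -9.99999999e-01  2.99984118e-01]
 [ 0.00000000e+00  0.00000000e+00  0.00000000e+00  1.00000000e+00]]
{'centre': [256.1, 185.4], 'p': 0.84} [-0.09622683 -0.09384829]
{'centre': [381.8, 182.2], 'p': 0.81} [-0.10116309  0.0933114 ]
{'centre': [318.0, 186.3], 'p': 0.63} [-0.09444499 -0.00152991]
[236.8, 215.5, 404.9, 279.7] 0.57
```

View pics/w1.png

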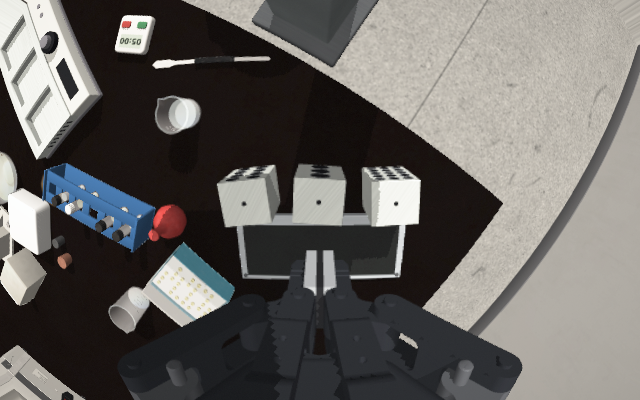

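The wrist picture shows the three blocks before the step: small wells at (248,200), large wells at (319,200) and medium wells at (391,200). I'll do the (248,200) block first: slide it, then tip it.

```bash
cat >> h.py <<'E'
R1=Rz(A+np.pi)
def fs(): return get_obs()['ft_force'][:2]@S
def tip(y,x0=-.165):
    """slide block at step-frame y to the fence, then push over; tool shut"""
    move_ptp(sp(x0,y,.16),R1); move_l(sp(x0,y,.032),R1,.2); f0=fs()
    move_l(sp(x0+.02,y,.032),R1,.08); x=x0+.02
    while x<-.116:
        x+=.002; move_l(sp(x,y,.032),R1,.05); f=fs()-f0
        if f<-10 : break
    print('fence at tcp x',x,'f',f,get_obs()['time'])
    xc=x; move_l(sp(xc-.012,y,.032),R1,.1); move_l(sp(xc-.012,y,.075),R1,.15)
    h=63.
    for th in np.radians(np.arange(0,61,5)):
        dx=(-58*np.cos(th)+h*np.sin(th)+58)/1000; z=(12+58*np.sin(th)+h*np.cos(th))/1000
        move_l(sp(xc+dx,y,z),R1,.06)
    print('f',fs()-f0,get_obs()['time'])
    p=get_obs()['eef_pos']; move_l([p[0],p[1],.16],R1,.2)
def look(name,x=-.13,y=0,z=.30):
    move_ptp(sp(x,y,z),R1); T=wcam(); im=save('wrist',name); return T,im
E
python3 - <<'E'
from h import *
tip(-.094); T,im=look('w2.png')
for r in mark_of('wrist','block_a_mid')[:4]: print(r, ws(wpix(T,*r['centre'],0.041)))
print(get_obs()['time'])
E
```

```text
fence at tcp x -0.119 f -11.168519145256596 10.6167
f -0.684521377211425 14.9667
{'centre': [255.1, 237.0], 'p': 0.79} [-0.03145398 -0.09162173]
{'centre': [319.4, 185.1], 'p': 0.49} [-0.10728455  0.00012757]
16.3417
```

View pics/w2.png

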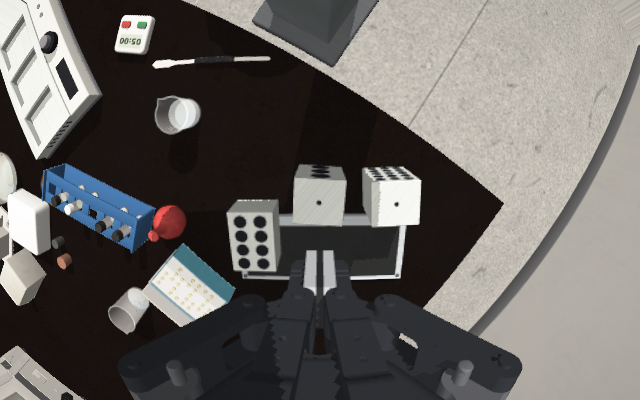

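The block with eight wells lies on the mat, wells up, at (253,235). Next I fit its top-face rectangle and the three pocket mouths by edge matching from the same relative wrist pose, so calibration errors cancel.

```bash
cat >> h.py <<'E'
from scipy.optimize import minimize
HC=np.array([.4886,-.2811]); HA=np.radians(-27.2)
def hp(x,y): c,s=np.cos(HA),np.sin(HA); return HC+np.array([c*x-s*y,s*x+c*y])
def edgefit(T,im,p0,z,lx,ly,rng=.012):
    """fit a rectangle lx(along yaw) x ly at height z: p=(x,y,yaw)"""
    g=cv2.GaussianBlur(cv2.cvtColor(im,cv2.COLOR_RGB2GRAY).astype(np.float32),(0,0),1.2)
    gm=np.hypot(cv2.Sobel(g,cv2.CV_32F,1,0),cv2.Sobel(g,cv2.CV_32F,0,1)); gm=np.minimum(gm,120)
    u=np.linspace(-.46,.46,24); e=np.ones_like(u)*.5
    M=np.concatenate([np.c_[u*lx,e*ly],np.c_[u*lx,-e*ly],np.c_[e*lx,u*ly],np.c_[-e*lx,u*ly]])
    def cost(p):
        c,s=np.cos(p[2]),np.sin(p[2]); W=M@np.array([[c,s],[-s,c]])+p[:2]
        q=np.array([wproj(T,[*w,z]) for w in W],np.float32)
        v=cv2.remap(gm,q[:,0].copy(),q[:,1].copy(),cv2.INTER_LINEAR)
        return -v.reshape(4,-1).mean(1).mean()
    best=min(((cost([p0[0]+a,p0[1]+b,p0[2]+t]),(p0[0]+a,p0[1]+b,p0[2]+t)) for a in np.arange(-rng,rng+.001,.003) for b in np.arange(-rng,rng+.001,.003) for t in (-.06,0,.06)),key=lambda k:k[0])
    r=minimize(cost,best[1],method='Nelder-Mead',options=dict(initial_simplex=np.array(best[1])+np.array([[0,0,0],[.002,0,0],[0,.002,0],[0,0,.04]]),xatol=1e-5,fatol=1e-3))
    return r.x,-r.fun
def draw(T,im,p,z,lx,ly):
    c,s=np.cos(p[2]),np.sin(p[2]); K=np.array([[1,1],[1,-1],[-1,-1],[-1,1]])/2*[lx,ly]@np.array([[c,s],[-s,c]])+p[:2]
    q=np.array([wproj(T,[*w,z]) for w in K]); cv2.polylines(im,[np.int32(q*16)],True,(255,0,0),1,cv2.LINE_AA,4); return im
def view(xy,yaw,ztop,back=.065,up=.11):
    d=np.array([np.cos(yaw),np.sin(yaw)]); move_ptp([*(np.array(xy)-back*d),ztop+up],Rz(yaw+np.pi)); T=wcam(); return T,grab_frame('wrist')
E
python3 - <<'E'
from h import *
import json
np.set_printoptions(precision=4,suppress=True)
tiles=[]
def rec(T,im,p,z,lx,ly): tiles.append(draw(T,im.copy(),p,z,lx,ly)[120:340,200:440])
b0=sp(-.031,-.093,0)[:2]; T,im=view(b0,A,.07); p,f=edgefit(T,im,(*b0,A),.07,.088,.062); rec(T,im,p,.07,.088,.062)
print('block',p,ws(p),f); ob=p
R={'block':list(p)}
for k,y in ((1,.094),(2,0),(3,-.094)):
    q=hp(.025,y); T,im=view(q,HA,.04); p,f=edgefit(T,im,(*q,HA),.04,.092,.066); rec(T,im,p,.04,.092,.066)
    print(k,q,p,f); R[k]=list(p)
    m=mark_of('wrist','start_top'); print([ (x['p'],wpix(T,*x['centre'],.045)) for x in m[:1]])
json.dump(R,open('fit.json','w'))
o=np.vstack([np.hstack(tiles[:2]),np.hstack(tiles[2:])])[:,:,::-1]; cv2.imwrite('pics/fit.png',cv2.resize(o,None,fx=1.3,fy=1.3)); print(get_obs()['time'])
E
```

```text
Traceback (most recent call last):
  File "h.py", line 69, in edgefit
    best=min(((cost([p0[0]+a,p0[1]+b,p0[2]+t]),(p0[0]+a,p0[1]+b,p0[2]+t)) for a in np.arange(-rng,rng+.001,.003) for b in np.arange(-rng,rng+.001,.003) for t in (-.06,0,.06)),key=lambda k:k[0])
  File "h.py", line 69, in <genexpr>
    best=min(((cost([p0[0]+a,p0[1]+b,p0[2]+t]),(p0[0]+a,p0[1]+b,p0[2]+t)) for a in np.arange(-rng,rng+.001,.003) for b in np.arange(-rng,rng+.001,.003) for t in (-.06,0,.06)),key=lambda k:k[0])
               ~~~~^^^^^^^^^^^^^^^^^^^^^^^^^^^
  File "h.py", line 66, in cost
    q=np.array([wproj(T,[*w,z]) for w in W],np.float32)
                ~~~~~^^^^^^^^^^
  File "h.py", line 30, in wproj
    c=camera_info('wrist'); f=200/np.tan(np.radians(c['fovy'])/2); M=np.linalg.inv(T@c['T_tool_cam'])
ValueError: time passes only in moves, steps and waits
```

```bash
sed -i "s/^from plant import \*/from plant import *\nimport plant, functools\ncamera_info=functools.lru_cache(plant.camera_info)/" h.py
cat > run.py <<'E'
from h import *
import json
np.set_printoptions(precision=4,suppress=True)
tiles=[]
def rec(T,im,p,z,lx,ly): tiles.append(draw(T,im.copy(),p,z,lx,ly)[120:340,200:440])
b0=sp(-.031,-.093,0)[:2]; T,im=view(b0,A,.07); p,f=edgefit(T,im,(*b0,A),.07,.088,.062); rec(T,im,p,.07,.088,.062)
print('block',p,ws(p),f); ob=p
R={'block':list(p)}
for k,y in ((1,.094),(2,0),(3,-.094)):
    q=hp(.025,y); T,im=view(q,HA,.04); p,f=edgefit(T,im,(*q,HA),.04,.092,.066); rec(T,im,p,.04,.092,.066)
    print(k,q,p,f); R[k]=list(p)
    m=mark_of('wrist','start_top'); print([ (x['p'],wpix(T,*x['centre'],.045)) for x in m[:1]])
json.dump(R,open('fit.json','w'))
o=np.vstack([np.hstack(tiles[:2]),np.hstack(tiles[2:])])[:,:,::-1]; cv2.imwrite('pics/fit.png',cv2.resize(o,None,fx=1.3,fy=1.3)); print(get_obs()['time'])
E
python3 run.py
```

```text
block [0.5132 0.2275 0.5543] [-0.0457 -0.0908] 91.02532958984375
1 [ 0.5538 -0.2089] [ 0.5595 -0.2003 -0.4831] 64.10108947753906
[(0.78, array([ 0.4305, -0.2598,  0.045 ]))]
2 [ 0.5108 -0.2925] [ 0.5082 -0.2975 -0.4946] 72.22959899902344
[(0.73, array([ 0.4343, -0.2541,  0.045 ]))]
3 [ 0.4679 -0.3761] [ 0.4645 -0.3806 -0.4757] 73.17925262451172
[(0.77, array([ 0.4372, -0.2463,  0.045 ]))]
20.0083
```

View pics/fit.png

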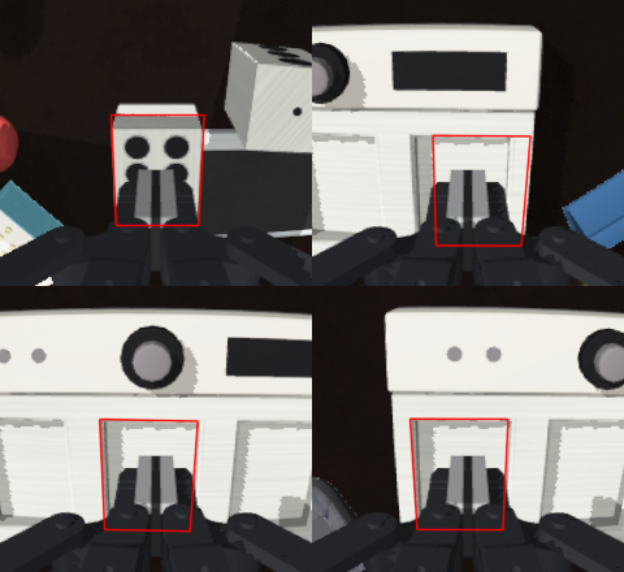

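The fingers hide the far halves, and the fits slipped there. I'll retake from farther back and fit the three pockets jointly.

```bash
cat > fitters.py <<'E'
from h import *
def fitmodel(T,im,p0,segs,rng=.009,yr=.04):
    """segs: list of (x0,y0,x1,y1,z) in object frame; p=(x,y,yaw)"""
    g=cv2.GaussianBlur(cv2.cvtColor(im,cv2.COLOR_RGB2GRAY).astype(np.float32),(0,0),1.0)
    gm=np.minimum(np.hypot(cv2.Sobel(g,cv2.CV_32F,1,0),cv2.Sobel(g,cv2.CV_32F,0,1)),150)
    u=np.linspace(.04,.96,24)[:,None]
    M=np.concatenate([np.c_[s[0]+(s[2]-s[0])*u,s[1]+(s[3]-s[1])*u,0*u+s[4]] for s in segs])
    c=camera_info('wrist'); f=200/np.tan(np.radians(c['fovy'])/2); Mi=np.linalg.inv(T@c['T_tool_cam'])
    def pr(p,X):
        co,s=np.cos(p[2]),np.sin(p[2]); W=np.c_[X[:,:2]@np.array([[co,s],[-s,co]])+p[:2],X[:,2]]
        q=W@Mi[:3,:3].T+Mi[:3,3]; r=np.hypot(q[:,0],q[:,1]); th=np.arctan2(r,q[:,2])
        return (np.array([c['cx'],c['cy']])+(f*th/r)[:,None]*q[:,:2]).astype(np.float32)
    def cost(p):
        q=pr(p,M); return -float(cv2.remap(gm,q[:,:1].copy(),q[:,1:].copy(),cv2.INTER_LINEAR).mean())
    G=[(p0[0]+a,p0[1]+b,p0[2]+t) for a in np.arange(-rng,rng+.001,.0015) for b in np.arange(-rng,rng+.001,.0015) for t in np.arange(-yr,yr+.001,.01)]
    b=np.array(min(G,key=cost))
    r=minimize(cost,b,method='Nelder-Mead',options=dict(initial_simplex=b+np.array([[0,0,0],[.001,0,0],[0,.001,0],[0,0,.01]]),xatol=1e-5,fatol=1e-3))
    o=im.copy()
    for s in segs:
        q=pr(r.x,np.array([[s[0],s[1],s[4]],[s[2],s[3],s[4]]])); cv2.line(o,*[tuple(int(v*16) for v in k) for k in q],(255,0,0),1,cv2.LINE_AA,4)
    return r.x,-r.fun,o
def rect(lx,ly,z,cx=0,cy=0):
    a,b=lx/2,ly/2; return [(cx-a,cy-b,cx+a,cy-b,z),(cx+a,cy-b,cx+a,cy+b,z),(cx+a,cy+b,cx-a,cy+b,z),(cx-a,cy+b,cx-a,cy-b,z)]
BLK=rect(.088,.062,.07)
HEAT=sum([rect(.092,.066,.04,.025,y) for y in (-.094,0,.094)],[])+rect(.190,.290,.04)
E
cat > run.py <<'E'
from fitters import *
np.set_printoptions(precision=4,suppress=True)
T,im=view(hp(.025,0),HA,.04,.13,.17); p,f,o1=fitmodel(T,im,(*HC,HA),HEAT,.012); print('heater',p,f)
m=mark_of('wrist','start_top'); print([(x['p'],wpix(T,*x['centre'],.045)) for x in m[:1]])
b0=sp(-.035,-.092,0)[:2]; T,im=view(b0,A,.07,.12,.12); p,f,o2=fitmodel(T,im,(*b0,A),BLK,.015); print('block',p,ws(p),f)
cv2.imwrite('pics/fit2.png',np.vstack([o1[60:340],o2[60:340]])[:,:,::-1]); print(get_obs()['time'])
E
python3 run.py
```

```text
heater [ 0.4874 -0.2855 -0.506 ] 71.11646270751953
[(0.93, array([ 0.4356, -0.2547,  0.045 ]))]
block [0.5092 0.2247 0.5511] [-0.0506 -0.0912] 47.30255126953125
22.2333
```

View pics/fit2.png

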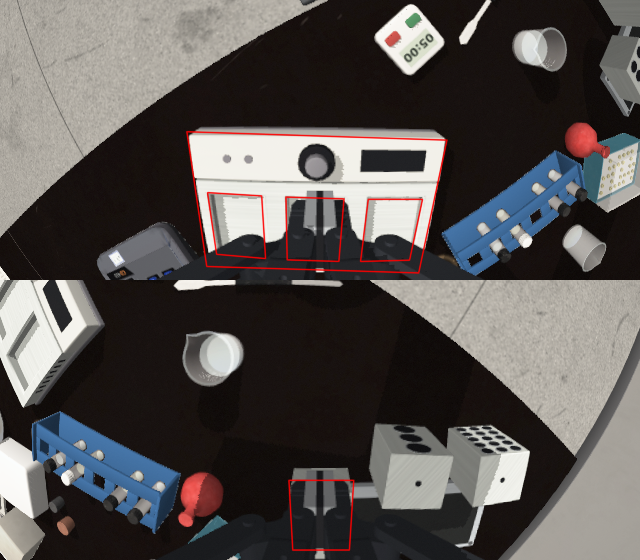

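I had the wrong direction: the camera sees toward the robot side, so the tool must go beyond the object.

```bash
sed -i 's/HA,.04,.13,.17)/HA,.04,-.06,.17)/; s/A,.07,.12,.12)/A,.07,-.05,.13)/; s/fit2.png/fit3.png/; s/sp(-.035,/sp(-.03,/' run.py; python3 run.py
```

```text
heater [ 0.4881 -0.2863 -0.4852] 105.16019439697266
[(0.8, array([ 0.4284, -0.2517,  0.045 ]))]
block [0.5214 0.2315 0.5586] [-0.0366 -0.0918] 146.00413513183594
26.3167
```

View pics/fit3.png

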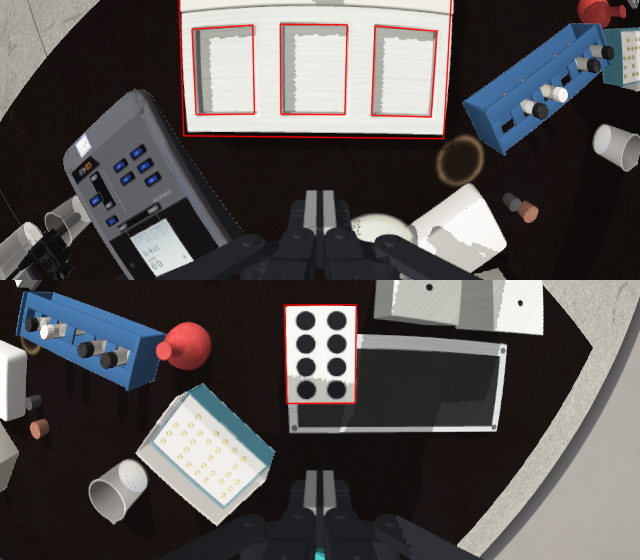

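Both fits are now tight on the image. Block mid is (0.521,0.232), the heater is at (0.488,-0.286) with yaw -0.485. Grasp and place in pocket 3.

```bash
cat > place.py <<'E'
from fitters import *
H=np.array([.4881,-.2863,-.4852])
def pocket(k):
    c,s=np.cos(H[2]),np.sin(H[2]); y={1:.094,2:0,3:-.094}[k]; return H[:2]+np.array([c*.025-s*y,s*.025+c*y])
def grasp(p,ztcp=.026):
    R=Rz(p[2]+np.pi); move_ptp([p[0],p[1],.16],R); gripper_to(.85); move_l([p[0],p[1],ztcp],R,.12); gripper_to(0)
    o=get_obs(); print('grip',o['gripper_width'],o['grip_force'],o['time'])
    move_l([p[0],p[1],.22],R,.15); sleep(.2); o=get_obs(); print('up',o['gripper_width'],o['grip_force'],o['ft_force'])
def insert(k,ztcp=.026,dz=.012):
    R=Rz(H[2]+np.pi); q=pocket(k); move_ptp([*q,.22],R); o=get_obs(); print('over',o['gripper_width'],o['grip_force'],o['time'])
    zs=ztcp+dz; move_l([*q,zs+.022],R,.15); sleep(.2); f0=get_obs()['ft_force'][2]
    offs=[(0,0)]+[(r*np.cos(a),r*np.sin(a)) for r in (.0015,.003,.0045) for a in np.arange(8)*np.pi/4]
    z=zs+.018; i=0; xy=np.array(q)
    while z>zs-.0005 and i<len(offs):
        move_l([*xy,z-.0015],R,.04); f=get_obs()['ft_force'][2]-f0
        if f>12:
            i+=1
            if i>=len(offs): break
            print('contact',round(z-zs,4),round(f,1)); move_l([*xy,z+.0005],R,.05); c,s=np.cos(H[2]),np.sin(H[2]); xy=q+np.array([[c,-s],[s,c]])@offs[i]; move_l([*xy,z+.0005],R,.05)
            if z<zs+.002: break
        else: z-=.0015
    o=get_obs(); print('end z',o['eef_pos'][2]-zs,'f',o['ft_force']-[0,0,f0],'off',xy-q,o['time'])
    return xy,R
def release(xy,R):
    gripper_to(.83); z=get_obs()['eef_pos'][2]; move_l([*xy,z+.06],R,.12); move_l([*xy,.22],R,.25)
E
python3 - <<'E'
from place import *
grasp(np.array([.5214,.2315,.5586])); insert(3)
save('scene','s2.png',(280,100,480,240),4)
E
```

```text
grip 0.7207999591252496 67.95384407043457 28.9083
up 0.7206643363432552 67.12393283843994 [-0.27081363  0.0434581  -6.5305595 ]
over 0.7210992640657651 66.84545516967773 32.75
contact -0.0 21.8
end z 0.001130661458822603 f [-5.5068129   3.76687982 12.44128424] off [ 0.00132687 -0.00069958] 37.95
```

View pics/s2.png

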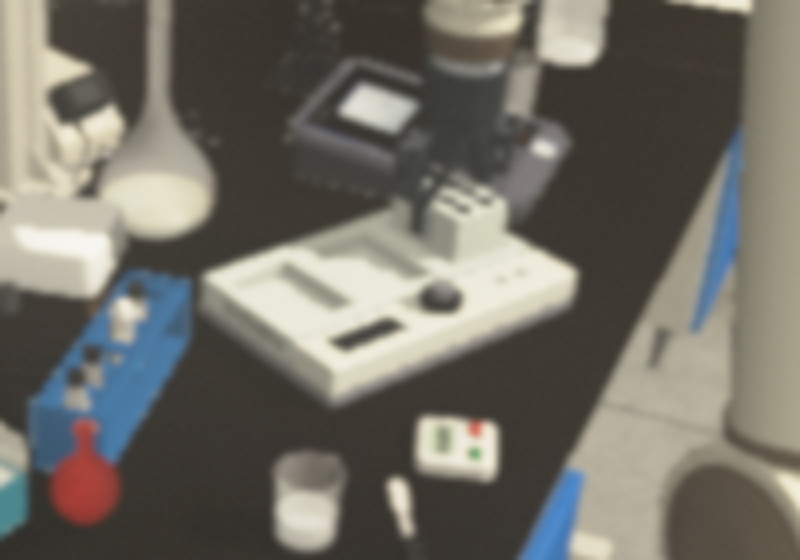

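It went straight to the floor with no wall contact. The block stands proud in pocket 3 at crop (470,215). Release, re-check the remaining blocks, tip the next one.

```bash
python3 - <<'E'
s=open('place.py').read()
s=s.replace("        if f>12:\n","        if f>12:\n            if z<zs+.002: break\n").replace("\n            if z<zs+.002: break\n        else","\n        else"); open('place.py','w').write(s)
E
cat >> place.py <<'E'
def fitblk(b0,name,top=.07,up=.13,rng=.015):
    T,im=view(b0,A,top,-.05,up); p,f,o=fitmodel(T,im,(*b0,A),rect(.088,.062,top),rng,.1); print('blk',p,ws(p),f); cv2.imwrite('pics/'+name,o[:,:,::-1]); return p,f
def standing(y):
    """fit standing top faces near y in the step frame"""
    b=sp(-.095,y,0)[:2]; T,im=view(b,A,.088,-.03,.15); p,f,o=fitmodel(T,im,(*b,A),rect(.058,.062,.088),.03,.2); return p,f,o
E
python3 - <<'E'
from place import *
np.set_printoptions(precision=4,suppress=True)
o=get_obs(); release(o['eef_pos'][:2],o['tool_rot'])
gripper_to(0)
p,f,o=standing(-.002); print(ws(p),p[2]-A,f,get_obs()['time'])
r=mark_of('wrist','block_a'); print([(x['p'],x['centre']) for x in r])
cv2.imwrite('pics/st2.png',o[:,:,::-1])
E
```

```text
[-0.0989 -0.0018] -0.07472280054380531 133.6862030029297 42.6583
[(0.88, [319.4, 144.3]), (0.62, [395.8, 147.9])]
```

View pics/st2.png

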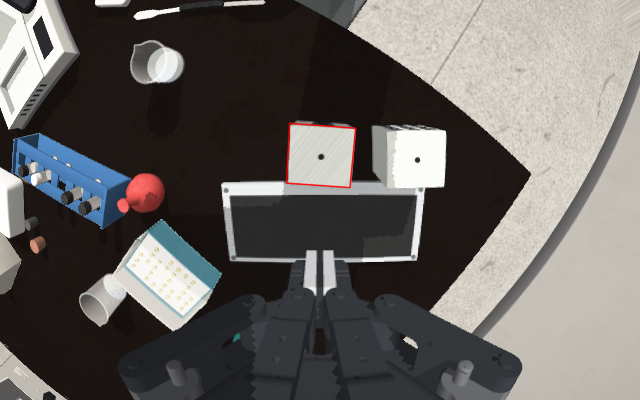

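The two remaining blocks stand unmoved, at (321,156) and (410,157). Tip the middle one, fit it, grasp it and go to pocket 2, with width and force checks.

```bash
python3 - <<'E'
from place import *
np.set_printoptions(precision=4,suppress=True)
tip(-.002); p,f=fitblk(np.array(sp(-.033,-.002,0)[:2]),'bc.png'); print(get_obs()['time'])
if f>110 and abs(p[2]-A)<.12:
    gripper_to(.85); grasp(p); insert(2); o=get_obs(); print(o['gripper_width'],o['grip_force'])
E
```

```text
fence at tcp x -0.119 f -13.853316474678506 47.725
f -0.10005315362614109 52.075
blk [0.4759 0.3082 0.5604] [-0.035  -0.0026] 146.40155029296875
52.9833
grip 0.7179340940896098 68.05518507957458 55.775
up 0.7147610242881937 66.99048399925232 [ 0.4361 -0.2388 -7.816 ]
over 0.7140968831289614 66.78051352500916 59.5917
end z 0.0011152432953931354 f [-4.5885  0.7261 12.2395] off [0. 0.] 64.0417
0.7212663370280216 67.83734679222107
```

```bash
python3 - <<'E'
from place import *
np.set_printoptions(precision=4,suppress=True)
o=get_obs(); release(o['eef_pos'][:2],o['tool_rot']); gripper_to(0)
T,im=view(pocket(2),H[2],.082,-.06,.17)
for k in (2,3):
    q=pocket(k); p,f,im=fitmodel(T,im,(*q,H[2]),rect(.088,.062,.082),.008,.06); print(k,p-[*q,H[2]],f)
cv2.imwrite('pics/seat.png',im[:,:,::-1])
p,f,o=standing(.092); print(ws(p),p[2]-A,f,get_obs()['time'])
cv2.imwrite('pics/both.png',np.vstack([im[:280],o[60:340]])[:,:,::-1])
E
```

```text
2 [ 0.0088 -0.0045  0.0122] 102.47760009765625
3 [ 0.009  -0.0041 -0.0046] 133.09906005859375
[-0.0975  0.0948] 0.029904856004107527 140.08290100097656 69.3167
```

View pics/both.png

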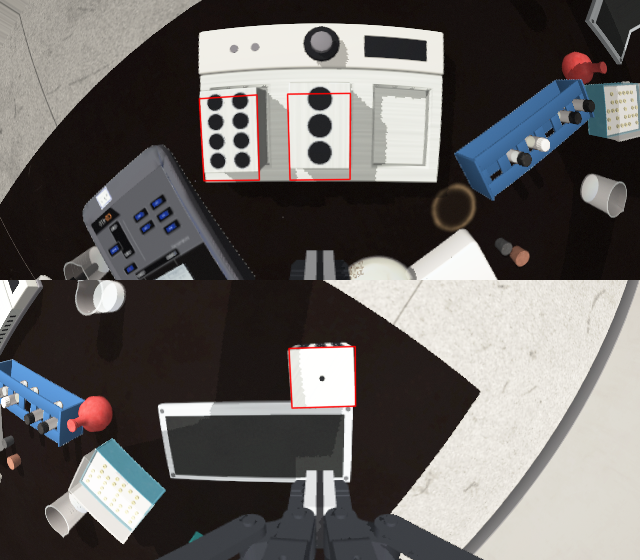

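Both blocks sit in pockets 3 and 2, square and wells up (the red outlines slipped onto the plate's edge, white on white). The third stands at lower panel (322,378). Tip it and place it in pocket 1.

```bash
python3 - <<'E'
from place import *
np.set_printoptions(precision=4,suppress=True)
tip(.0945); p,f=fitblk(np.array(sp(-.033,.093,0)[:2]),'bb.png'); print(get_obs()['time'])
if f>110 and abs(p[2]-A)<.12:
    grasp(p); xy,R=insert(1); o=get_obs(); print(o['gripper_width'],o['grip_force'])
E
```

```text
fence at tcp x -0.119 f -15.041064813090724 74.3333
f 0.3016417287879337 78.6833
blk [0.4244 0.3906 0.5629] [-0.0355  0.0946] 145.91932678222656
79.5917
grip 0.7232577328984858 67.68265843391418 82.1667
up 0.7156558051316686 66.7687976360321 [ 0.1178  0.3699 -4.9015]
over 0.7193338116630621 66.35612368583679 86.025
end z 0.001144720346698512 f [-7.7068  5.3323 22.0535] off [0. 0.] 90.725
0.7176977004303203 68.99675488471985
```

```bash
cat > run2.py <<'E'
from place import *
np.set_printoptions(precision=4,suppress=True)
o=get_obs(); release(o['eef_pos'][:2],o['tool_rot']); gripper_to(0)
R=Rz(H[2]+np.pi); c,s=np.cos(H[2]),np.sin(H[2])
for k,oy in ((1,0),(2,.022),(3,0)):
    xy=pocket(k)+oy*np.array([-s,c]); move_ptp([*xy,.13],R); move_l([*xy,.092],R,.1); f0=get_obs()['ft_force'][2]; z=.092
    while z>.076:
        z-=.001; move_l([*xy,z],R,.05); f=get_obs()['ft_force'][2]-f0
        if f>10: break
    print(k,'contact',get_obs()['eef_pos'][2],f); move_l([*xy,.13],R,.15)
T,im=view(pocket(2),H[2],.082,-.05,.15)
m=mark_of('wrist','block_a_mid'); print([(x['p'],np.round(x['centre'])) for x in m])
for x in m[:3]:
    w=wpix(T,*x['centre'],.053)[:2]; print([round(float(np.linalg.norm(w-pocket(k))),4) for k in (1,2,3)])
cv2.imwrite('pics/end.png',cv2.resize(im[40:300,120:520][:,:,::-1],None,fx=2,fy=2)); print(get_obs()['time'])
E
python3 run2.py
```

```text
1 contact 0.08202322286946818 15.679009479441401
2 contact 0.08202249752899579 13.428763260029166
3 contact 0.08205861209617771 13.960488343361304
[(0.85, array([229., 144.])), (0.29, array([322.,  46.]))]
[0.1896, 0.0957, 0.006]
[0.1316, 0.0946, 0.1351]
107.1083
```

View pics/end.png

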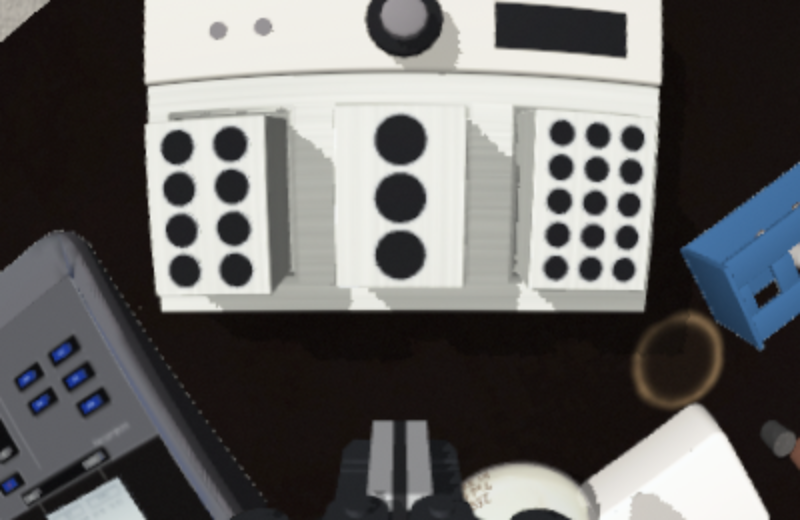

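All three tops read 82.0 mm, which is fully seated, wells up and square in the picture. The button is at (404,17). Press it.

```bash
python3 - <<'E'
from place import *
R=Rz(H[2]+np.pi); c,s=np.cos(H[2]),np.sin(H[2]); xy=H[:2]+np.array([[c,-s],[s,c]])@[-.068,0.001]
move_ptp([*xy,.13],R); move_l([*xy,.075],R,.1); f0=get_obs()['ft_force'][2]; z=.075; L=[]
while z>.034:
    z-=.001; move_l([*xy,z],R,.05); f=get_obs()['ft_force'][2]-f0; L.append((round(z,3),round(f,1)))
    if f>14: break
sleep(.3); print([l for l in L if l[1]>.6],get_obs()['ft_force'][2]-f0)
move_l([*xy,.15],R,.15); sleep(.5)
grab_frame('scene'); print(get_obs()['time'])
E
```

```text
[(0.061, np.float64(1.6)), (0.06, np.float64(1.5)), (0.059, np.float64(2.3)), (0.058, np.float64(2.3)), (0.057, np.float64(3.1)), (0.056, np.float64(5.1)), (0.055, np.float64(11.0)), (0.054, np.float64(18.6))] 18.3111252079106
115.4417
```

Travel was about 6 mm to a hard stop, and the force rose as described. The button is released and the tool is clear.

```bash
python3 -c "
from plant import *
print(finish_job())"
```

```text
the job is handed in; nothing more can be done
None
```

The job is handed in: all three blocks are seated wells up (each top measured at 82 mm), the start button was pressed to its stop and the tool withdrawn at 115 s of 210 s, and the robot never went near the beaker or bulb at their height; the judge's verdict was not returned.

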